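# Reset the tripped disc sander through its covered port

### The arm

A 6-joint arm with a two-finger parallel gripper is mounted at the origin on the work surface. World frame = base frame: x ahead of the robot, y to its left, z up, the work surface at z = 0. Lengths are in m, angles in rad, forces in N, time in s.
With the tool pointing down it reaches from about 0.25 to 0.725 m from the base axis. Payload 4 kg.
Tool frame: the origin (TCP) lies midway between the tips of the shut fingers; the grasp point (between the pads) lies 19 mm behind it (bot.tcp_to_grasp is the x of the grasp point in the tool frame, in m); x points along the fingers, y is the direction in which the jaws open and shut, and the axes are right-handed (so a half turn about x gives the same grasp; the last joint's range is limited). The gripper opens to 85 mm and grips with 20 to 120 N. Pads are 22 mm wide; open, the fingers measure 114 mm over their backs; the gripper's body (76 mm by 85 mm) begins 54 mm behind the grasp point. The pads swing forward as they close: fully open they stand 13 mm farther back than shut.
Start: joints at [1.23, 0.241, 0.005, 1.335, 0, 1.571], TCP at [0.167, 0.471, 0.231] pointing down, gripper open.
Joint ranges: [-2.72, 2.72], [-1.05, 1.87], [-1.09, 1.28], [-1.99, 2.15], [-1.42, 1.44], [-3.14, 3.14]. Speed limits (rad/s): [2.79, 2.79, 3.14, 3.14, 3.14, 3.14].

### API

Orientations are given as a unit quaternion [w, x, y, z].
In Python, from bench import bot gives the robot as it stands.
- The arm moves only by the tool jog_arm, never from a script. Its argument "increments" is one flat list of numbers, 7 for each row, row after row: the shift along the tool's x, y, z in m, then the turn, a rotation vector about the tool's x, y, z in degrees, then the closure, from 0 (fully open) to 1 (shut). A call has 1 to 20 rows; each row shifts and turns the commanded pose from where the row before left it, along the tool's axes as they then stand; what a row does not reach is not made up. A row lasts 1/12 s, in which the tool goes at most 41.7 mm and 7.16 degrees, less where a joint would pass 70% of its speed; a pose out of reach is approached as far as the arm can. A call with a gripper value outside its range is refused whole. The fingers move at their own pace and stop on an object; "newtons" is the grip in N (left out, the last holds). Time passes only in rows, so rows that do not move let the fingers close. It gives the time, the measured TCP pose, the force and the opening at its end, in the units of the state.
- bot.read_state(): the state, without advancing time (a new reading comes with each control period).
- bot.snapshot(name): name is "scene" or "top" or "wrist"; returns (picture, depth): 480x640x3 uint8, blue, green, red; 480x640 float32, m along the optical axis (not along the pixel's ray), 0 where there is no reading.
- bot.calibration(name): a dict with "mtx" (3x3 intrinsics, pixels), "k1" (the pictures are not rectified: a ray, as slopes to the right and down, at radius r is drawn at 1 + k1 r^2 times it, then the intrinsics apply), "R" (3x3) and "t" (3): a world point X has camera coordinates R X + t. Camera axes: x right, y down, z forward; pixel columns grow to the right and rows downward; lengths in m; the calibration is good to about 2 mm. A picture is of the moment at which its call begins: read the wrist's pose just before it. calibration takes no time and is no camera call; for the wrist camera it gives the pose at the moment of the call.
- bot.job_done(): hands the job in, once; it reports no verdict.
Trained networks look in the newest picture that a camera, given by its name, has taken for a name from the list of things; names that differ only in an ending like _2 or _b are one class to them, and where a whole thing is asked for, a point or a joint stands for the part that bears it (a point fixed in the world has none). Each returns a list of dicts, best first, with "conf" (0 to 1); they miss things now and then, are a little off and sometimes report something else, mostly with a low value. They report only what shows in the picture. A call takes as long as a camera call.
- bot.look_for(query, camera): "box" ([left, top, right, bottom] in pixels, round what is visible of it).
- bot.silhouettes(query, camera): "pixels" (480x640 bool, what is visible of it) and "box" ([left, top, right, bottom] in pixels, round what is visible of it).
The state is a dict: "time_s": time; "q": joint angles; "qvel": joint speeds; "joint_efforts": joint torques, N m; "tcp_pos": TCP position; "eef_rot": TCP orientation; "wrist_force": force on the tool from outside, world axes, zero at the start; "ft_torque": the same for the moment, N m; "grip_width": finger opening in m.
Only numpy, scipy, OpenCV 4.12 (cv2) and the standard library are available. Lean on these libraries where they do the work, as an engineer would, in place of code of your own. Each camera call takes 0.05 s, during which the arm holds its last target. There are 200 camera calls.

### The job

The bench sander has tripped. Swing the flat steel cover on its sloping console aside around its pivot screw until the port is wholly clear, gently press the red reset button inside right in to its end, then swing the cover back fully home over the port. Leave the other things on and around the sander and bench where they are.

Things in the scene. Friction and masses are not known exactly. Their poses are not given: they have to be found in the camera images.
- sander: fixed bench disc sander: white housing 150 x 200 mm, 210 mm high, its front wall at x = -12 mm; before it a blue console 190 mm wide, its face tilted 35 deg (work at right angles to it; upright, a gripper hits the wall). Origin on the table under its middle, z up, -x = the way the console faces and slopes down, y across. Place and heading vary
- reset_port (a point): centre of the rectangular port's mouth, in the plane of the console face, 44 mm down-slope of the housing wall, at (-45.5, 10, 105.6) mm in the sander's frame. Axes: x up the slope, y across (the sander's y), z straight out of the face, 35 deg from vertical. Port 38 mm along x, 54 mm along y, straight walls, over 22 mm deep
- pivot_screw (a point): the cover's brass pivot screw, on its axis in the plane of the console face, 55 mm from the port's centre towards the port's -y; axes as reset_port
- reset_button: round red push button, 18 mm across, in the middle of the port. Origin at the centre of its top, 14 mm below the console face when released; z out of the face. It goes 6 mm further in to its end; sprung: about 1 N to start, 5 N at the end; springs back
- cover (a joint): angle (rad) of the flat steel cover: 0 = home over the port at its stop, 1.75 = open stop; port clear from 1.3. It swings down-slope; at q it points from the screw along (-sin q, cos q) in the port's x, y. Stays where left, 1.3 N at the knob moves it; may start ajar. Plate 50 mm wide, round ends, 4 mm thick, top 5 mm above the face, reaching 25 mm behind and 112 mm ahead of the screw
- cover_knob (a point): centre of the top of the cover's round black knob, 97 mm from the pivot screw: a plain cylinder 16 mm across, 27 mm tall, at right angles to the console face (top 32 mm above the face). Axes: z out of the face along the knob, y from screw to knob
- offcut: loose softwood offcut 90 x 40 x 18 mm lying flat on top of the sander's housing; origin at the centre of its underside; leave alone
- tape_roll: roll of yellow tape, 80 mm across, 20 mm high, lying flat on the table beside the console; origin at the centre of its underside; leave alone
- glue_bottle: white glue bottle with a red cap, 44 mm across, 130 mm high; origin at the centre of its base; leave alone
- wall_model: small brick-faced model wall 130 x 52 x 60 mm; origin at the centre of its underside; leave alone
- balsa_frame: open balsa lattice frame 186 x 66 x 63 mm; origin at the centre of its underside; leave alone
- pencil_cup: blue plastic cup, 70 mm across, 90 mm high; origin at the centre of its base; leave alone

How it is judged:
By the outcome, as a careful person would: the job done as asked, in the order asked, and still so for the second after the job is handed in, with the robot touching nothing.
It also fails if it takes over 67 s, if anything falls off the work surface, if the arm or the gripper's body presses on something with over 40 N, if the wrist force passes 120 N, or if a joint passes its speed limit or range.

## Working session

There is one attempt and no reset: what is moved stays moved. The work goes in short steps, Python scripts to look and compute and a tool call to move; the robot and the scene stay as the last step left them, time stands still between calls to the robot, and variables do not carry over. Pictures are saved under pics/ and viewed, about 8 in all and at most 12, crops included, and the job is handed in when it is done.

Besides the shell and the picture viewer there is one more tool, called as name(argument=value, ...), one argument or row to a line, values as JSON. jog_arm: Moves the arm, as the interface text tells. Its arguments: {"type":"object","properties":{"increments":{"type":"array"},"newtons":{"type":"number"}},"required":["increments"]}

```bash
ls; mkdir -p pics
cat > h.py <<'E'
import numpy as np, cv2
from bench import bot
from scipy.spatial.transform import Rotation as R
np.set_printoptions(precision=4,suppress=True)
def rot(q): return R.from_quat([q[1],q[2],q[3],q[0]])
def pts(name,depth,mask=None):
    c=bot.calibration(name); K=np.array(c['mtx']); v,u=np.nonzero((depth>0)&(mask if mask is not None else True))
    p=cv2.undistortPoints(np.stack([u,v],1).astype(float)[:,None],K,np.array([c['k1'],0,0,0.]))[:,0]
    d=depth[v,u]; X=np.c_[p*d[:,None],d]
    return (X-np.array(c['t']))@np.array(c['R']),u,v
def proj(name,P):
    c=bot.calibration(name); return cv2.projectPoints(np.array(P,float).reshape(-1,3),cv2.Rodrigues(np.array(c['R']))[0],np.array(c['t']),np.array(c['mtx']),np.array([c['k1'],0,0,0.]))[0][:,0]
E
cat > a.py <<'E'
from h import *
s=bot.read_state(); print({k:np.round(v,4) for k,v in s.items()})
for n in ['scene','top']:
    im,d=bot.snapshot(n); cv2.imwrite(f'pics/{n}0.png',im); np.save(f'{n}_d.npy',d)
    for q in ['sander','cover','cover_knob','pivot_screw','offcut','tape_roll','glue_bottle','wall_model','balsa_frame','pencil_cup']:
        r=bot.silhouettes(q,n)
        for k in r[:1]:
            P,u,v=pts(n,d,k['pixels'])
            print(n,q,round(k['conf'],2),k['box'],np.median(P,0) if len(P) else '', P.max(0) if len(P) else '',P.min(0) if len(P) else '')
            np.save(f'{n}_{q}.npy',k['pixels'])
E
python3 a.py
```

```text
pics
{'time_s': np.float64(0.0), 'q': array([ 1.23  ,  0.2414,  0.0037,  1.3352, -0.    ,  1.5708]), 'qvel': array([-0.0002, -0.0005,  0.0004, -0.0007, -0.0002,  0.0018]), 'joint_efforts': array([  0.0004, -37.2322,  25.2405,   0.0172,  -0.0001,  -0.    ]), 'tcp_pos': array([0.1669, 0.4707, 0.2304]), 'eef_rot': array([ 0.6968,  0.1192,  0.697 , -0.1206]), 'wrist_force': array([0.1671, 0.4949, 0.7988]), 'ft_torque': array([0.0478, 0.0175, 0.0476]), 'grip_width': np.float64(0.0855)}
scene sander 0.66 [162.6, 151.6, 312.9, 306.2] [ 0.6249 -0.1115  0.122 ] [0.7144 0.0212 0.2273] [ 0.333  -0.4583 -0.0074]
scene cover 0.55 [238.9, 212.7, 280.7, 260.1] [ 0.5827 -0.0766  0.11  ] [ 0.65   -0.0471  0.1345] [ 0.5071 -0.1071  0.0882]
scene cover_knob 0.71 [239.7, 216.5, 275.0, 260.9] [ 0.5836 -0.0769  0.1104] [ 0.6479 -0.0471  0.1345] [ 0.5121 -0.1027  0.091 ]
scene pivot_screw 0.97 [216.9, 198.8, 314.6, 303.3] [ 0.5932 -0.0508  0.0829] [0.6824 0.0194 0.1345] [ 0.4802 -0.1227  0.0138]
scene offcut 0.97 [185.4, 179.8, 225.4, 196.4] [ 0.617  -0.1868  0.226 ] [ 0.6549 -0.1402  0.2324] [ 0.5664 -0.2
[... 1152 characters left out ...]
.1, 471.0, 225.9] [ 0.6098 -0.1939  0.2276] [ 0.648  -0.1492  0.2332] [ 0.5717 -0.2406  0.2131]
top tape_roll 0.63 [350.6, 296.0, 380.5, 326.0] [ 0.3808 -0.0255  0.0189] [0.4222 0.011  0.028 ] [ 0.3456 -0.0642 -0.0035]
top glue_bottle 0.73 [314.7, 164.5, 333.2, 190.3] [0.7198 0.0754 0.0858] [0.7727 0.0953 0.1337] [0.7073 0.0532 0.0006]
top wall_model 0.8 [226.6, 223.7, 254.7, 276.5] [0.5422 0.2909 0.0583] [0.6186 0.3369 0.0659] [ 0.4768  0.2635 -0.0064]
top balsa_frame 0.97 [175.0, 282.1, 213.3, 361.9] [0.3557 0.411  0.0487] [0.4677 0.4658 0.0678] [ 0.2656  0.3648 -0.0078]
top pencil_cup 0.72 [264.5, 165.9, 295.4, 198.3] [0.726  0.1838 0.0429] [0.7773 0.2253 0.0941] [ 0.68    0.1475 -0.0052]
```

```bash
cat > b.py <<'E'
from h import *
for n in ['scene','top']:
    d=np.load(n+'_d.npy'); P,u,v=pts(n,d)
    roi=(P[:,0]>.44)&(P[:,0]<.74)&(P[:,1]>-.4)&(P[:,1]<.06); P=P[roi]
    # housing top
    T=P[(P[:,2]>.195)&(P[:,2]<.221)]; r=cv2.minAreaRect((T[:,:2]*1000).astype(np.float32)); print(n,'top',len(T),np.median(T[:,2]),r, cv2.boxPoints(r))
    m=np.load(n+'_pivot_screw.npy')&~cv2.dilate(np.load(n+'_cover.npy').astype(np.uint8),np.ones((5,5))).astype(bool)
    C,_,_=pts(n,d,m); C=C[(C[:,2]>.05)&(C[:,2]<.13)]
    for _ in range(8):
        c=C.mean(0); nn=np.linalg.svd(C-c)[2][2]; nn*=np.sign(nn[2]); e=(C-c)@nn
        C=C[abs(e)<max(.003,1.5*e.std())] 
    print('plane',len(C),c,nn,np.degrees(np.arccos(nn[2])),np.degrees(np.arctan2(nn[1],nn[0])),e.std(),'ext',C.min(0),C.max(0))
    K,_,_=pts(n,d,np.load(n+'_cover.npy')); h=(K-c)@nn; 
    A=K[(h>.0)&(h<.012)]; B=K[(h>.022)&(h<.04)]; print('plate',len(A),A.mean(0),A.min(0),A.max(0),'knob',len(B),B.mean(0),np.histogram(h,np.arange(-.01,.05,.005)))
a=cv2.imread('pics/scene0.png')[130:330,140:400]; b=cv2.imread('pics/top0.png')[140:340,300:500]
cv2.imwrite('pics/ab.png',cv2.resize(np.hstack([a,b]),None,fx=1.73,fy=1.73,interpolation=2))
E
python3 b.py
```

```text
scene top 4016 0.20839270958092448 ((599.6748046875, -187.18948364257812), (217.7003173828125, 153.68670654296875), 4.448188781738281) [[ 485.1927 -119.0197]
 [ 497.1123 -272.2436]
 [ 714.1569 -255.3592]
 [ 702.2373 -102.1354]]
plane 2167 [ 0.5859 -0.048   0.0826] [-0.0478  0.5631  0.825 ] 34.41057445513688 94.85691972687572 0.001573375593552239 ext [ 0.4814 -0.1221  0.05  ] [0.6824 0.0091 0.1295]
plate 1003 [ 0.5802 -0.0768  0.1088] [ 0.5098 -0.1042  0.0909] [ 0.65   -0.0502  0.1263] knob 49 [ 0.6339 -0.0552  0.1276] (array([  0,  30, 439, 521,  54,   9,   7,   9,  30,   4,   0]), array([-0.01 , -0.005,  0.   ,  0.005,  0.01 ,  0.015,  0.02 ,  0.025,
        0.03 ,  0.035,  0.04 ,  0.045]))
top top 5151 0.20935234268625155 ((597.158935546875, -191.5855255126953), (214.15164184570312, 151.96170043945312), 4.731897354125977) [[ 484.1801 -124.6967]
 [ 496.716  -276.1404]
 [ 710.1378 -258.4744]
 [ 697.6019 -107.0306]]
plane 2123 [ 0.5746 -0.0566  0.0847] [-0.049   0.566   0.8229] 34.62127422673326 94.95055883204665 0.0014796371716611573 ext [ 0.4811 -0.1263  0.05  ] [0.6775 0.0032 0.1299]
plate 893 [ 0.5766 -0.0824  0.1089] [ 0.5113 -0.1066  0.0892] [ 0.6471 -0.0548  0.1257] knob 38 [ 0.6298 -0.0614  0.1284] (array([  0,   7, 433, 443,  21,   8,   5,  11,  22,   2,   0]), array([-0.01 , -0.005,  0.   ,  0.005,  0.01 ,  0.015,  0.02 ,  0.025,
        0.03 ,  0.035,  0.04 ,  0.045]))
```

View pics/ab.png

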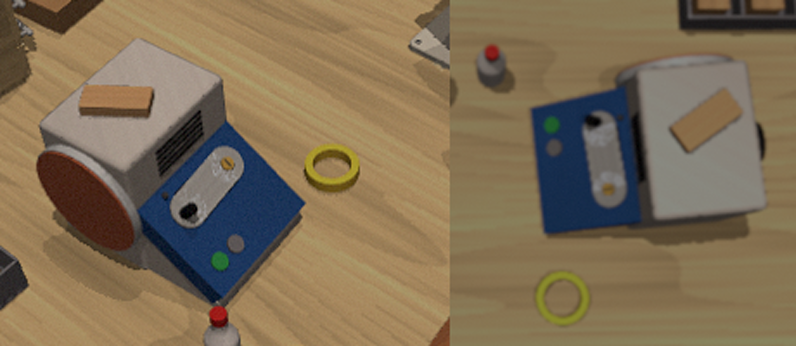

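```bash
cat >> h.py <<'E'
AZ=np.radians(94.9)
def axes(az=AZ):
    t=np.radians(35); n=np.array([np.sin(t)*np.cos(az),np.sin(t)*np.sin(az),np.cos(t)])
    y=np.array([-np.sin(az),np.cos(az),0])*-1; x=np.cross(y,n); return x,y,n   # port axes: upslope, across, out
def tool(az=AZ,flip=1):
    x,y,n=axes(az); return R.from_matrix(np.c_[-n,flip*y,np.cross(-n,flip*y)])
def rows(p0,r0,p1,r1,N):
    rel=r0.inv()*r1; rv=rel.as_rotvec(); s=R.from_rotvec(rv/N); M=sum((s**k).as_matrix() for k in range(N))
    sh=np.linalg.solve(M,r0.inv().apply(p1-p0)); print('rows',N,'shift',np.round(sh,5),'deg',np.round(np.degrees(rv/N),4),'|',np.linalg.norm(sh),np.degrees(np.linalg.norm(rv/N)))
    p,r=p0.copy(),r0; W=[]
    for k in range(N): p=p+r.apply(sh); r=r*s; W.append(p)
    return np.array(W)
def cur(): s=bot.read_state(); return np.array(s['tcp_pos']),rot(s['eef_rot']),s
E
python3 - <<'E'
from h import *
p,r,s=cur(); c=bot.calibration('wrist'); C=-np.array(c['R']).T@np.array(c['t']); print('cam in tool',r.inv().apply(C-p), r.inv().apply(np.array(c['R'])[2]), r.inv().apply(np.array(c['R'])[0]))
x,y,n=axes(); print(x,y,n)
for f in (1,-1):
    W=rows(p,r,np.array([.578,-.08,.109])+.16*n,tool(AZ,f),24); print(W[5::6])
E
```

```text
cam in tool [-0.1425 -0.0012 -0.0727] [ 0.9582 -0.0003  0.286 ] [ 0.0003  1.     -0.    ]
[ 0.07   -0.8162  0.5736] [ 0.9963  0.0854 -0.    ] [-0.049   0.5715  0.8192]
rows 24 shift [0.0075 0.001  0.0262] deg [ 2.6429 -1.2936 -0.8333] | 0.0273017936778457 3.058275080853002
[[0.3119 0.4051 0.1958]
 [0.435  0.2985 0.1848]
 [0.524  0.1626 0.1998]
 [0.5702 0.0114 0.2401]]
rows 24 shift [ 0.0019 -0.0297  0.0039] deg [-4.5962  0.9334 -1.4491] | 0.03004479472105092 4.908768411739266
[[0.165  0.2928 0.2288]
 [0.2464 0.1343 0.2394]
 [0.3931 0.033  0.2481]
 [0.5702 0.0114 0.2401]]
```

jog_arm(
  increments=[0.0075,0.001,0.0262,2.643,-1.294,-0.833,0,0.0075,0.001,0.0262,2.643,-1.294,-0.833,0,0.0075,0.001,0.0262,2.643,-1.294,-0.833,0,0.0075,0.001,0.0262,2.643,-1.294,-0.833,0,0.0075,0.001,0.0262,2.643,-1.294,-0.833,0,0.0075,0.001,0.0262,2.643,-1.294,-0.833,0,0.0075,0.001,0.0262,2.643,-1.294,-0.833,0,0.0075,0.001,0.0262,2.643,-1.294,-0.833,0,0.0075,0.001,0.0262,2.643,-1.294,-0.833,0,0.0075,0.001,0.0262,2.643,-1.294,-0.833,0,0.0075,0.001,0.0262,2.643,-1.294,-0.833,0,0.0075,0.001,0.0262,2.643,-1.294,-0.833,0],
)

```text
time_s: 2.1
tcp_pos: [0.4358, 0.2984, 0.1839]
eef_rot: [0.711, 0.228, 0.546, -0.38]
wrist_force: [-0.2, -0.1, 0.3]
grip_width: 0.0849
```

jog_arm(
  increments=[0.0075,0.001,0.0262,2.643,-1.294,-0.833,0,0.0075,0.001,0.0262,2.643,-1.294,-0.833,0,0.0075,0.001,0.0262,2.643,-1.294,-0.833,0,0.0075,0.001,0.0262,2.643,-1.294,-0.833,0,0.0075,0.001,0.0262,2.643,-1.294,-0.833,0,0.0075,0.001,0.0262,2.643,-1.294,-0.833,0,0.0075,0.001,0.0262,2.643,-1.294,-0.833,0,0.0075,0.001,0.0262,2.643,-1.294,-0.833,0,0.0075,0.001,0.0262,2.643,-1.294,-0.833,0,0.0075,0.001,0.0262,2.643,-1.294,-0.833,0,0.0075,0.001,0.0262,2.643,-1.294,-0.833,0,0.0075,0.001,0.0262,2.643,-1.294,-0.833,0,0,0,0,0,0,0,0,0,0,0,0,0,0,0],
)

```text
time_s: 3.27
tcp_pos: [0.5705, 0.0117, 0.2388]
eef_rot: [0.653, 0.313, 0.34, -0.6]
wrist_force: [0.0, -0.3, -0.9]
grip_width: 0.0855
```

```bash
cat > c.py <<'E'
from h import *
import sys
p,r,s=cur(); print(s['q'],p,r.as_matrix()[:,0],s['time_s'])
im,d=bot.snapshot('wrist'); tag=sys.argv[1]; np.save(f'w{tag}_d.npy',d)
vis=im.copy()
for q in ['cover','cover_knob','pivot_screw']:
    for k in bot.silhouettes(q,'wrist')[:1]:
        np.save(f'w{tag}_{q}.npy',k['pixels']); P,_,_=pts('wrist',d,k['pixels']); print(q,k['conf'],k['box'],np.median(P,0),P.min(0),P.max(0))
cv2.imwrite(f'pics/w{tag}.png',vis)
P,u,v=pts('wrist',d)
C=P[(P[:,2]>.03)&(P[:,2]<.16)&(P[:,1]<.03)&(P[:,1]>-.13)&(P[:,0]>.46)&(P[:,0]<.7)]
# RANSAC-ish plane
rng=np.random.default_rng(0); best=0
for _ in range(300):
    a=C[rng.choice(len(C),3,False)]; n=np.cross(a[1]-a[0],a[2]-a[0]); n/=np.linalg.norm(n); k=(abs((C-a[0])@n)<.002); 
    if k.sum()>best: best=k.sum(); B=C[k]
c=B.mean(0); n=np.linalg.svd(B-c,full_matrices=False)[2][2]; n*=np.sign(n[2]); print('plane',best,len(C),c,n,'tilt',np.degrees(np.arccos(n[2])),'az',np.degrees(np.arctan2(n[1],n[0])))
h=(P-c)@n; K=P[(h>.025)&(h<.04)&(P[:,1]<.03)&(P[:,1]>-.1)&(P[:,0]>.46)&(P[:,0]<.7)]; print('knobtop',len(K),np.median(K,0),K.mean(0),K.min(0),K.max(0))
E
python3 c.py 1
```

```text
[ 0.3211  0.4672  0.2055  1.4717 -0.5907  1.8581] [0.5705 0.0117 0.2388] [ 0.0482 -0.5709 -0.8196] 3.2667
cover 0.72 [248.2, 196.2, 392.9, 255.7] [ 0.5786 -0.0762  0.1085] [ 0.5109 -0.1098  0.0871] [ 0.6479 -0.0487  0.1333]
cover_knob 0.65 [246.6, 198.3, 390.2, 254.7] [ 0.5791 -0.0759  0.1085] [ 0.5116 -0.1048  0.0888] [ 0.6464 -0.0484  0.1332]
pivot_screw 0.68 [213.8, 95.8, 430.8, 271.1] [ 0.5776 -0.0453  0.0794] [ 0.4457 -0.2662 -0.0022] [0.7305 0.0208 0.1333]
plane 27480 42134 [ 0.5758 -0.0415  0.0767] [-0.0501  0.5729  0.8181] tilt 35.10732028218891 az 94.99664726054662
knobtop 285 [ 0.6295 -0.0543  0.1277] [ 0.6295 -0.0544  0.1276] [ 0.6224 -0.0614  0.1185] [ 0.6382 -0.0482  0.1333]
```

View pics/w1.png

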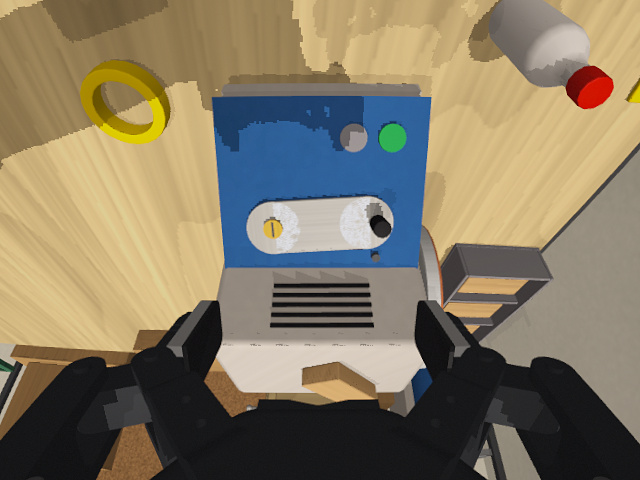

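```bash
cat > d.py <<'E'
from h import *
az=np.radians(95.0); x,y,n=axes(az); c=np.array([.5758,-.0415,.0767])
im=cv2.imread('pics/w1.png'); d=np.load('w1_d.npy'); P,u,v=pts('wrist',d)
L=np.c_[(P-c)@x,(P-c)@y,(P-c)@n]
b=im[v,u].astype(int)
ye=(b[:,2]>150)&(b[:,0]<110)&(b[:,1]>100)&(abs(u-273)<16)&(abs(v-229)<16)
print('screw',ye.sum(),L[ye].mean(0),P[ye].mean(0))
kn=(L[:,2]>.027)&(L[:,2]<.04)&(abs(L[:,0])<.1)&(abs(L[:,1])<.1); print('knob',kn.sum(),L[kn].mean(0),L[kn].min(0),L[kn].max(0))
pl=(L[:,2]>.0028)&(L[:,2]<.0085)&(abs(u-320)<85)&(abs(v-225)<35); r=cv2.minAreaRect((L[pl,:2]*1000).astype(np.float32)); print('plate h',np.median(L[pl,2]),r)
s=L[ye].mean(0); k=L[kn].mean(0); print('q',np.arctan2(-(k-s)[0],(k-s)[1]),np.linalg.norm((k-s)[:2]))
# wall
w=(P[:,2]>.14)&(P[:,2]<.2)&(abs(P[:,0]-.58)<.07)&(P[:,1]>-.2)&(P[:,1]<-.03); print('wall', w.sum()); A=P[w]; f=np.polyfit(A[:,0],A[:,1],1); print(f,np.degrees(np.arctan(f[0])))
fl=(abs(L[:,2])<.003)&(abs(L[:,1])<.13)&(abs(L[:,0])<.13)&(b[:,0]>b[:,2]+40);print('face ext',np.percentile(L[fl],[.5,99.5],axis=0))
E
python3 d.py
```

```text
screw 254 [ 0.0493 -0.0433  0.009 ] [ 0.5357 -0.0803  0.1124]
knob 275 [0.0437 0.0525 0.0318] [0.0361 0.0452 0.0271] [0.0519 0.061  0.0337]
plate h 0.005119707476453277 ((47.21984100341797, 0.04604339599609375), (135.13401794433594, 59.8689079284668), 86.7564697265625)
q 0.057800608193591056 0.09598111300112931
wall 9149
[ 0.0896 -0.1672] 5.119395455597092
face ext [[-0.0657 -0.0924 -0.0019]
 [ 0.0901  0.0955  0.0019]]
```

```bash
cat >> h.py <<'E'
AZ=np.radians(95.0); ORG=np.array([.5758,-.0415,.0767])
def loc(p): x,y,n=axes(AZ); e=np.array(p)-ORG; return np.array([e@x,e@y,e@n])
def glob(l): x,y,n=axes(AZ); return ORG+l[0]*x+l[1]*y+l[2]*n
def st():
    p,r,s=cur(); x,y,n=axes(AZ); f=np.array(s['wrist_force']); print('loc',loc(p),'F(x,y,n)',f@x,f@y,f@n,'grip',s['grip_width'],'t',s['time_s'],'rotdeg to tool',np.degrees((r.inv()*tool(AZ)).as_rotvec()))
E
python3 - <<'E'
from h import *
st(); p,r,s=cur(); rows(p,r,glob([.0437,.0525,.06]),tool(AZ),5)
E
```

```text
loc [ 0.0475 -0.0008  0.1642] F(x,y,n) -0.91647934811832 0.08994170808830224 0.16860383209076107 grip 0.08557776553072549 t 3.4667 rotdeg to tool [ 0.0069 -0.0188  0.028 ]
rows 5 shift [ 0.0208  0.0107 -0.0008] deg [ 0.0014 -0.0038  0.0056] | 0.0234227600005671 0.0068846585472822856
```

jog_arm(
  increments=[0.0208,0.0107,-0.0008,0,0,0,0,0.0208,0.0107,-0.0008,0,0,0,0,0.0208,0.0107,-0.0008,0,0,0,0,0.0208,0.0107,-0.0008,0,0,0,0,0.0208,0.0107,-0.0008,0,0,0,0,0.0125,0,0,0,0,0,0,0.0125,0,0,0,0,0,0,0.0125,0,0,0,0,0,0,0.0125,0,0,0,0,0,0,0,0,0,0,0,0,0,0,0,0,0,0,0,0],
  newtons=20,
)

```text
time_s: 4.38
tcp_pos: [0.6303, -0.0671, 0.1096]
eef_rot: [0.653, 0.311, 0.341, -0.6]
wrist_force: [0.3, -0.1, 1.1]
grip_width: 0.0856
```

Run:
```python
from h import *
st(); im,d=bot.snapshot('wrist'); cv2.imwrite('pics/w2.png',im)
```

```text
loc [0.0436 0.0521 0.0096] F(x,y,n) 0.7444038458105248 0.2539634338866783 0.8736441001148119 grip 0.08555943400311052 t 4.3833 rotdeg to tool [ 0.0159 -0.0002  0.1226]
```

View pics/w2.png

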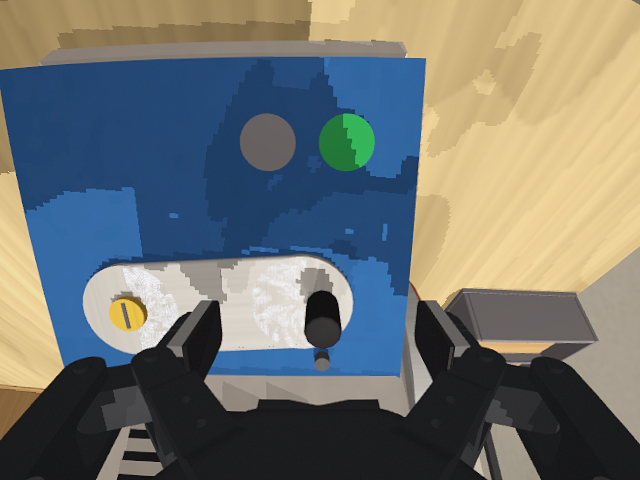

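jog_arm(
  increments=[0,0,0,0,0,0,0.4,0,0,0,0,0,0,0.6,0,0,0,0,0,0,0.7,0,0,0,0,0,0,0.8,0,0,0,0,0,0,0.9,0,0,0,0,0,0,0.9,0,0,0,0,0,0,0.9,0,0,0,0,0,0,0.9],
  newtons=20,
)

```text
time_s: 5.1
tcp_pos: [0.6322, -0.0673, 0.1108]
eef_rot: [0.654, 0.313, 0.339, -0.599]
wrist_force: [4.1, 0.7, -0.4]
grip_width: 0.0147
```

Run:
```python
from h import *
st()
# arc about screw, from q0 to q1
S=np.array([.0493,-.0433]); k=np.array([.0436,.0522])
q0=np.arctan2(-(k-S)[0],(k-S)[1]); rr=.097; print(q0)
Q=np.linspace(q0,1.5,21); A=S+rr*np.c_[-np.sin(Q),np.cos(Q)]
D=np.diff(A,axis=0); print(np.round(np.c_[D[:,1],D[:,0]],4).tolist())
```

```text
loc [0.0447 0.0539 0.0104] F(x,y,n) -0.5253177894019839 4.162418221779002 -0.1292957317944899 grip 0.014680716655576648 t 5.1 rotdeg to tool [-0.1726 -0.0151 -0.0853]
0.059615139960628824
[[-0.0007, -0.007], [-0.0012, -0.0069], [-0.0017, -0.0068], [-0.0021, -0.0066], [-0.0026, -0.0065], [-0.0031, -0.0063], [-0.0035, -0.006], [-0.0039, -0.0058], [-0.0043, -0.0055], [-0.0047, -0.0051], [-0.0051, -0.0048], [-0.0054, -0.0044], [-0.0057, -0.004], [-0.006, -0.0036], [-0.0062, -0.0031], [-0.0064, -0.0027], [-0.0066, -0.0022], [-0.0068, -0.0017], [-0.0069, -0.0012], [-0.0069, -0.0007]]
```

jog_arm(
  increments=[0,0.0017,0.0005,0,0,0,0.9,0,-0.0007,-0.007,0,0,0,0.9,0,-0.0012,-0.0069,0,0,0,0.9,0,-0.0017,-0.0068,0,0,0,0.9,0,-0.0021,-0.0066,0,0,0,0.9,0,-0.0026,-0.0065,0,0,0,0.9,0,-0.0031,-0.0063,0,0,0,0.9,0,-0.0035,-0.006,0,0,0,0.9,0,-0.0039,-0.0058,0,0,0,0.9],
)

```text
time_s: 5.85
tcp_pos: [0.6118, -0.0252, 0.0802]
eef_rot: [0.654, 0.314, 0.34, -0.598]
wrist_force: [8.4, 2.5, -2.5]
grip_width: 0.0149
```

Run:
```python
from h import *
st()
```

```text
loc [-0.0087  0.0373  0.0104] F(x,y,n) -2.9314485826925134 8.586458863768955 -1.0380282100415956 grip 0.014895772204574376 t 5.85 rotdeg to tool [-0.1737 -0.1304 -0.1637]
```

Run:
```python
from h import *
S=np.array([.0456,-.0431]); Q=np.linspace(.594,1.52,16); A=S+.097*np.c_[-np.sin(Q),np.cos(Q)]
D=np.diff(A,axis=0); print(np.round(np.c_[D[:,1],D[:,0]],4).tolist())
```

```text
[[-0.0035, -0.0049], [-0.0038, -0.0046], [-0.0041, -0.0044], [-0.0043, -0.0041], [-0.0046, -0.0039], [-0.0048, -0.0036], [-0.005, -0.0033], [-0.0052, -0.0029], [-0.0054, -0.0026], [-0.0055, -0.0023], [-0.0057, -0.0019], [-0.0058, -0.0016], [-0.0059, -0.0012], [-0.0059, -0.0009], [-0.006, -0.0005]]
```

jog_arm(
  increments=[0,0.0015,-0.001,0,0,0,0.9,0,-0.0035,-0.0049,0,0,0,0.9,0,-0.0038,-0.0046,0,0,0,0.9,0,-0.0041,-0.0044,0,0,0,0.9,0,-0.0043,-0.0041,0,0,0,0.9,0,-0.0046,-0.0039,0,0,0,0.9,0,-0.0048,-0.0036,0,0,0,0.9,0,0,0,0,0,0,0.9],
)

```text
time_s: 6.52
tcp_pos: [0.585, -0.0046, 0.0642]
eef_rot: [0.653, 0.314, 0.342, -0.598]
wrist_force: [4.1, 7.4, -2.2]
grip_width: 0.0152
```

Run:
```python
from h import *
st()
```

```text
loc [-0.0367  0.0124  0.0104] F(x,y,n) -6.957510448189766 4.702682514137012 2.245298847394039 grip 0.015205371106481074 t 6.5167 rotdeg to tool [-0.0362 -0.2762 -0.0615]
```

jog_arm(
  increments=[0,0.001,-0.002,0,0,0,0.9,0,-0.005,-0.0033,0,0,0,0.9,0,-0.0052,-0.0029,0,0,0,0.9,0,-0.0054,-0.0026,0,0,0,0.9,0,-0.0055,-0.0023,0,0,0,0.9,0,-0.0057,-0.0019,0,0,0,0.9,0,-0.0058,-0.0016,0,0,0,0.9,0,-0.0059,-0.0012,0,0,0,0.9,0,-0.0059,-0.0009,0,0,0,0.9,0,-0.006,-0.0005,0,0,0,0.9,0,0,0,0,0,0,0.9],
)

```text
time_s: 7.43
tcp_pos: [0.5326, 0.0061, 0.0534]
eef_rot: [0.653, 0.313, 0.342, -0.599]
wrist_force: [-0.7, 8.2, 0.4]
grip_width: 0.0151
```

Run:
```python
from h import *
st()
```

```text
loc [-0.0553 -0.0389  0.0103] F(x,y,n) -6.5029790651226875 0.052777349966255355 5.034656649375372 grip 0.015093438214859868 t 7.4333 rotdeg to tool [ 0.0331 -0.2552  0.1101]
```

jog_arm(
  increments=[0,0,0,0,0,0,0.7,0,0,0,0,0,0,0.5,0,0,0,0,0,0,0.3,0,0,0,0,0,0,0,0,0,0,0,0,0,0,-0.02,0,0,0,0,0,0,-0.03,0.01,0.02,0,0,0,0,-0.03,0.01,0.02,0,0,0,0,-0.03,0.01,0.02,0,0,0,0,-0.01,0.01,0.02,0,0,0,0,0,0,0,0,0,0,0,0,0,0,0,0,0,0,0,0,0,0,0,0,0],
)

```text
time_s: 8.52
tcp_pos: [0.573, 0.0103, 0.1977]
eef_rot: [0.653, 0.312, 0.341, -0.6]
wrist_force: [-0.2, 0.2, -0.1]
grip_width: 0.0855
```

```bash
cat > e.py <<'E'
from h import *
import sys
st(); im,d=bot.snapshot('wrist'); cv2.imwrite(f'pics/{sys.argv[1]}.png',im); P,u,v=pts('wrist',d); L=np.array([loc(p) for p in P]) if 0 else np.c_[tuple((P-ORG)@a for a in axes(AZ))]
b=im[v,u].astype(int); near=(abs(L[:,0])<.13)&(abs(L[:,1])<.12)
red=near&(b[:,2]>b[:,1]*2)&(b[:,2]>b[:,0]*2)&(b[:,2]>60)&(L[:,2]<-.004); print('red',red.sum(), L[red].mean(0) if red.any() else '',np.percentile(L[red],[2,98],axis=0) if red.any() else '')
ye=near&(b[:,2]>120)&(b[:,0]<.6*b[:,2])&(b[:,1]>.6*b[:,2])&(L[:,2]>.005)&(L[:,2]<.012)&(abs(L[:,1]+.043)<.015); print('screw',ye.sum(),np.median(L[ye],0))
kn=near&(L[:,2]>.028)&(L[:,2]<.037); print('knob',kn.sum(),L[kn].mean(0),L[kn].min(0),L[kn].max(0))
pit=near&(L[:,2]<-.008)&(abs(L[:,1])<.07)&(L[:,0]>0)&(L[:,0]<.085); print('pit',np.percentile(L[pit],[1,99],axis=0))
f=near&(abs(L[:,2])<.003)&(b[:,0]>b[:,2]+30); print('face', np.median(L[f],0),np.percentile(L[f],[.5,99.5],axis=0))
E
python3 e.py w3
```

```text
loc [0.0269 0.0017 0.1288] F(x,y,n) -0.2463889003670494 -0.14015659130301023 0.07140548140621542 grip 0.08546410400211121 t 8.5167 rotdeg to tool [-0.0475 -0.0011  0.1786]
red 367 [ 0.05    0.0124 -0.0171] [[ 0.0426  0.003  -0.0281]
 [ 0.0634  0.02   -0.0135]]
screw 309 [ 0.0504 -0.0434  0.008 ]
knob 2915 [ 0.0931 -0.0049  0.0326] [-0.0531 -0.0823  0.028 ] [0.1214 0.0832 0.037 ]
pit [[ 0.0405 -0.0163 -0.0294]
 [ 0.0708  0.0378 -0.0091]]
face [-0.0003  0.0238 -0.0011] [[-0.0644 -0.0928 -0.0028]
 [ 0.0911  0.0954  0.0027]]
```

View pics/w3.png

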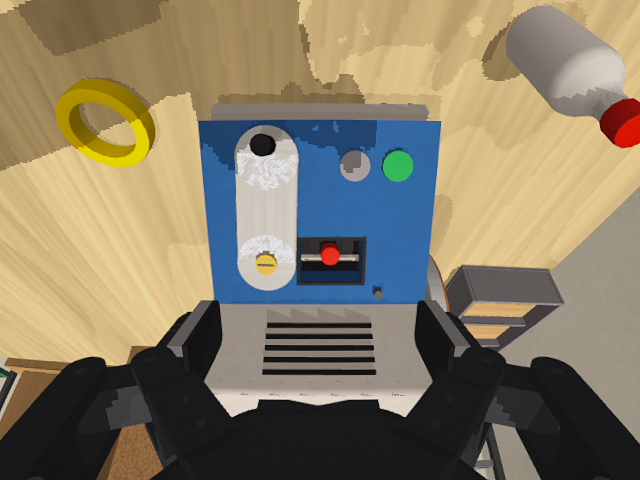

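```bash
cat >> e.py <<'E'
t=red&(L[:,2]>-.017); print('top',t.sum(),L[t].mean(0),L[t].min(0),L[t].max(0))
bar=near&(u>300)&(u<362)&(v>240)&(v<284)&(b.min(1)>90); print('bar',bar.sum(),np.percentile(L[bar],[2,50,98],axis=0))
# port edges: pixels on ray-plane; nonblue inside
for row in (0.040,0.046,0.05,0.055):
    g=np.array([glob([row,yy,0]) for yy in np.arange(-.03,.06,.0005)]); q=np.round(proj('wrist',g)).astype(int); c=im[q[:,1],q[:,0]].astype(int); bl=c[:,0]>90; k=np.nonzero(~bl)[0]; print(row,'y edges',-.03+.0005*k.min(),-.03+.0005*k.max())
for yy in (-.005,.03):
    g=np.array([glob([xx,yy,0]) for xx in np.arange(.015,.082,.0005)]); q=np.round(proj('wrist',g)).astype(int); c=im[q[:,1],q[:,0]].astype(int); bl=c[:,0]>c[:,2]+50; k=np.nonzero(~bl)[0]; print(yy,'x edges',.015+.0005*k.min(),.015+.0005*k.max())
E
python3 e.py w4; python3 -c "
import cv2;i=cv2.imread('pics/w4.png')[215:310,225:400];cv2.imwrite('pics/w4c.png',cv2.resize(i,None,fx=4,fy=4))"
```

```text
loc [0.0266 0.0014 0.1284] F(x,y,n) 0.26078336106798344 -0.1791244613048712 0.30339924441915955 grip 0.08525830696273394 t 8.5667 rotdeg to tool [0.017  0.0233 0.2283]
red 371 [ 0.0502  0.0125 -0.0169] [[ 0.0426  0.003  -0.0279]
 [ 0.0631  0.0206 -0.0133]]
screw 312 [ 0.0502 -0.0433  0.0084]
knob 2947 [ 0.0935 -0.0044  0.0327] [-0.0532 -0.0823  0.028 ] [0.121  0.0836 0.037 ]
pit [[ 0.0412 -0.0159 -0.0292]
 [ 0.071   0.0382 -0.0086]]
face [ 0.0002  0.0236 -0.0008] [[-0.0644 -0.0923 -0.0026]
 [ 0.0915  0.0958  0.0026]]
top 285 [ 0.0512  0.0123 -0.0148] [ 0.0426  0.0029 -0.0169] [ 0.0751  0.1154 -0.0096]
bar 226 [[ 0.0539 -0.0149 -0.0282]
 [ 0.056   0.0021 -0.0259]
 [ 0.0592  0.0374 -0.0241]]
0.04 y edges -0.018 0.04050000000000001
0.046 y edges -0.018 0.04100000000000001
0.05 y edges -0.018 0.04100000000000001
0.055 y edges -0.018 0.04100000000000001
-0.005 x edges 0.0295 0.07300000000000001
0.03 x edges 0.0295 0.07300000000000001
```

View pics/w4c.png

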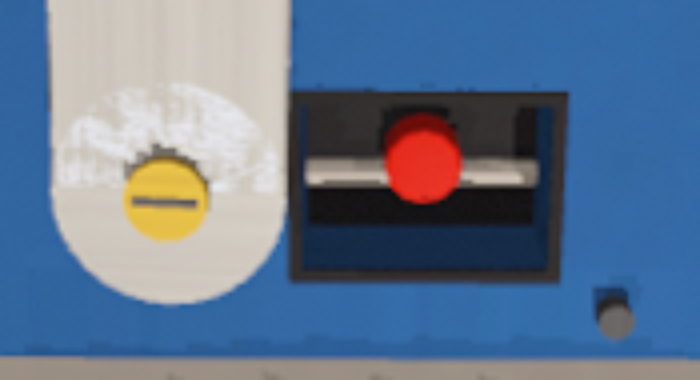

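jog_arm(
  increments=[0,0,0,0,0,0,0.5,0,0,0,0,0,0,1,0.0181,0.0018,0.0037,0,0,0,1,0.0181,0.0018,0.0037,0,0,0,1,0.0181,0.0018,0.0037,0,0,0,1,0.0181,0.0018,0.0037,0,0,0,1,0.0181,0.0018,0.0037,0,0,0,1,0.0181,0.0018,0.0037,0,0,0,1,0,0,0,0,0,0,1,0,0,0,0,0,0,1,0,0,0,0,0,0,1],
)

```text
time_s: 9.53
tcp_pos: [0.5916, -0.0682, 0.1229]
eef_rot: [0.654, 0.312, 0.34, -0.6]
wrist_force: [0.9, 0.3, 0.5]
grip_width: -0.0001
```

Run:
```python
from h import *
st(); p,r,s=cur(); im,d=bot.snapshot('wrist'); cv2.imwrite('pics/w5.png',im)
print('tcp px',proj('wrist',[p]),'port',proj('wrist',[glob([.051,.0118,0]),glob([.0505,-.0433,.008])]))
j,dd=bot.snapshot('scene'); cv2.imwrite('pics/s5.png',j); print('scene tcp',proj('scene',[p]))
# knob from w4-era
i3=cv2.imread('pics/w5.png'); P,u,v=pts('wrist',d); L=np.c_[tuple((P-ORG)@a for a in axes(AZ))]
k=(L[:,2]>.029)&(L[:,2]<.036)&(abs(L[:,1]+.04)<.03)&(L[:,0]<-.02); print('knob',k.sum(),L[k].mean(0),L[k].min(0),L[k].max(0))
b=i3[v,u].astype(int); f=(abs(L[:,2])<.002)&(abs(L[:,1])<.08)&(L[:,0]>-.05)&(L[:,0]<.02); print('face h',np.median(L[f,2]))
cv2.imwrite('pics/m5.png',np.hstack([cv2.resize(im,(640,480)) ]))
```

```text
loc [0.0494 0.0134 0.0218] F(x,y,n) 0.07957163963987549 0.9275410682743006 0.5482992883372885 grip -6.371927830079627e-05 t 9.5333 rotdeg to tool [-0.0731 -0.0045  0.0438]
tcp px [[318.1422 303.7187]] port [[315.0436 287.9186]
 [208.3397 293.2416]]
scene tcp [[258.5328 237.2873]]
knob 1452 [-0.0455 -0.0381  0.0318] [-0.0536 -0.0464  0.029 ] [-0.0376 -0.0306  0.0341]
face h -4.987333403298977e-06
```

View pics/w5.png

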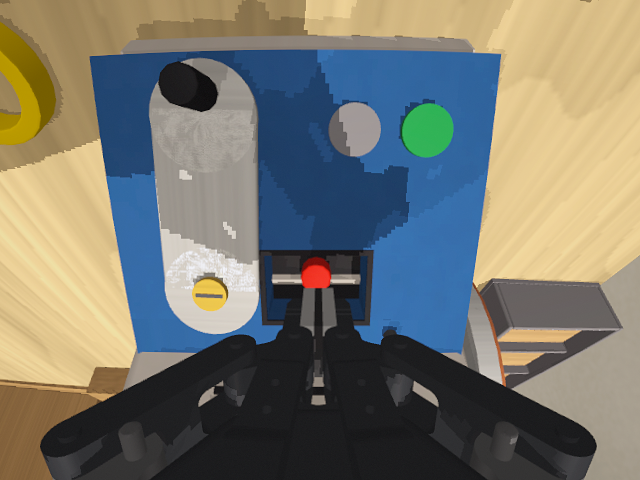

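jog_arm(
  increments=[0.004,-0.0015,0.0012,0,0,0,1,0.006,0,0,0,0,0,1,0.006,0,0,0,0,0,1,0.006,0,0,0,0,0,1,0.006,0,0,0,0,0,1,0.004,0,0,0,0,0,1,0,0,0,0,0,0,1,0,0,0,0,0,0,1],
)

```text
time_s: 10.3
tcp_pos: [0.5915, -0.0884, 0.0967]
eef_rot: [0.653, 0.312, 0.34, -0.6]
wrist_force: [-0.3, -0.6, 0.2]
grip_width: -0.0
```

Run:
```python
from h import *
st()
```

```text
loc [ 0.0508  0.0115 -0.0112] F(x,y,n) 0.5384349496312879 -0.3187399556890314 -0.15577010055227347 grip -3.1211413802911306e-05 t 10.3 rotdeg to tool [-0.0862  0.0043  0.1031]
```

No contact yet; now down in small steps, checking force.

jog_arm(
  increments=[0.002,0,0,0,0,0,1,0.002,0,0,0,0,0,1,0.001,0,0,0,0,0,1,0,0,0,0,0,0,1,0,0,0,0,0,0,1],
)

```text
time_s: 10.72
tcp_pos: [0.5924, -0.0907, 0.0934]
eef_rot: [0.654, 0.313, 0.34, -0.6]
wrist_force: [-0.1, 1.4, 1.3]
grip_width: -0.0001
```

```bash
python3 -c "
from h import *
st()"
```

```text
loc [ 0.0509  0.0122 -0.0153] F(x,y,n) -0.400437892037822 0.06050209615888961 1.8544421398732238 grip -8.57884406242244e-05 t 10.7167 rotdeg to tool [-0.1072  0.0033 -0.0039]
```

jog_arm(
  increments=[0.001,0,0,0,0,0,1,0.001,0,0,0,0,0,1,0,0,0,0,0,0,1,0,0,0,0,0,0,1],
)

```text
time_s: 11.05
tcp_pos: [0.5925, -0.0919, 0.0917]
eef_rot: [0.654, 0.313, 0.34, -0.6]
wrist_force: [1.4, 1.9, 3.0]
grip_width: 0.0001
```

```bash
python3 -c "
from h import *
st()"
```

```text
loc [ 0.0509  0.0122 -0.0174] F(x,y,n) 0.2565963004511635 1.5959005799827188 3.4896649911592936 grip 5.4394361204037825e-05 t 11.05 rotdeg to tool [-0.1135  0.002  -0.0003]
```

jog_arm(
  increments=[0.001,0,0,0,0,0,1,0.001,0,0,0,0,0,1,0,0,0,0,0,0,1,0,0,0,0,0,0,1],
)

```text
time_s: 11.38
tcp_pos: [0.5926, -0.0931, 0.09]
eef_rot: [0.654, 0.313, 0.34, -0.6]
wrist_force: [1.0, 3.1, 4.0]
grip_width: 0.0001
```

```bash
python3 -c "
from h import *
st()"
```

```text
loc [ 0.0509  0.0123 -0.0194] F(x,y,n) -0.17163760473130923 1.2641719361153514 4.954780993173436 grip 0.0001427042349713063 t 11.3833 rotdeg to tool [-0.1133  0.0028  0.0006]
```

jog_arm(
  increments=[0.0007,0,0,0,0,0,1,0,0,0,0,0,0,1,0,0,0,0,0,0,1],
)

```text
time_s: 11.63
tcp_pos: [0.5926, -0.0934, 0.0896]
eef_rot: [0.654, 0.313, 0.34, -0.6]
wrist_force: [1.3, 4.2, 5.2]
grip_width: 0.0003
```

```bash
python3 -c "
from h import *
st()"
```

```text
loc [ 0.0509  0.0122 -0.0199] F(x,y,n) -0.3121612365326717 1.6304316544766289 6.626468309717391 grip 0.0003280344038573733 t 11.6333 rotdeg to tool [-0.1055  0.0009 -0.0045]
```

jog_arm(
  increments=[0.0005,0,0,0,0,0,1,0,0,0,0,0,0,1,0,0,0,0,0,0,1],
)

```text
time_s: 11.88
tcp_pos: [0.5927, -0.0934, 0.0895]
eef_rot: [0.654, 0.313, 0.34, -0.599]
wrist_force: [-1.1, 4.6, 7.6]
grip_width: -0.0001
```

```bash
python3 -c "
from h import *
st()"
```

```text
loc [ 0.0509  0.0123 -0.02  ] F(x,y,n) 0.5047325199857751 -0.671081601785501 8.938084200549959 grip -0.00011025616990813415 t 11.8833 rotdeg to tool [-0.0924 -0.0029 -0.0258]
```

jog_arm(
  increments=[-0.01,0,0,0,0,0,1,-0.02,0,0,0,0,0,1,-0.03,0,0,0,0,0,1,-0.036,0,0,0,0,0,1,0,-0.0098,-0.0193,0,0,0,0.5,0,-0.0098,-0.0193,0,0,0,0,0,-0.0098,-0.0193,0,0,0,0,0,-0.0098,-0.0193,0,0,0,0,0,-0.0098,-0.0193,0,0,0,0,0,0,0,0,0,0,0,0,0,0,0,0,0,0,0,0,0,0,0,0,0],
)

```text
time_s: 12.88
tcp_pos: [0.5321, 0.035, 0.1119]
eef_rot: [0.653, 0.312, 0.34, -0.6]
wrist_force: [-0.2, -0.2, 0.2]
grip_width: 0.0853
```

Run:
```python
from h import *
st(); p,r,s=cur(); im,d=bot.snapshot('wrist'); cv2.imwrite('pics/w6.png',im)
P,u,v=pts('wrist',d); L=np.c_[tuple((P-ORG)@a for a in axes(AZ))]
k=(L[:,2]>.029)&(L[:,2]<.036)&(abs(L[:,1]+.04)<.025)&(L[:,0]<-.02)&(L[:,0]>-.08); print('knob',k.sum(),L[k].mean(0),L[k].min(0),L[k].max(0))
print(proj('wrist',[p,glob([-.0455,-.0381,.032])]))
```

```text
loc [-0.0454 -0.0369  0.0747] F(x,y,n) 0.2582177592938219 -0.24427742409340306 0.08671259204265021 grip 0.08527967098737922 t 12.8833 rotdeg to tool [-0.0792  0.0425  0.0868]
knob 513 [-0.046  -0.0392  0.0314] [-0.0535 -0.0467  0.029 ] [-0.0376 -0.0317  0.0333]
[[318.2505 303.3858]
 [316.2568 270.363 ]]
```

View pics/w6.png

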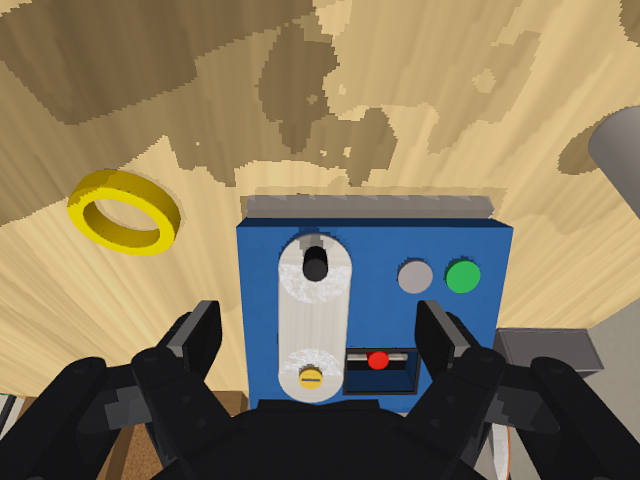

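jog_arm(
  increments=[0.016,-0.0015,0,0,0,0,0,0.016,0,0,0,0,0,0,0.016,0,0,0,0,0,0,0.0165,0,0,0,0,0,0,0,0,0,0,0,0,0.4,0,0,0,0,0,0,0.6,0,0,0,0,0,0,0.7,0,0,0,0,0,0,0.8,0,0,0,0,0,0,0.9,0,0,0,0,0,0,0.9,0,0,0,0,0,0,0.9,0,0,0,0,0,0,0.9],
)

```text
time_s: 13.93
tcp_pos: [0.5343, -0.0008, 0.06]
eef_rot: [0.654, 0.313, 0.34, -0.599]
wrist_force: [-1.0, 2.3, 4.6]
grip_width: 0.0152
```

Run:
```python
from h import *
st(); l=loc(cur()[0]); S=np.array([.0505,-.0433+.0013]); e=l[:2]-S; q0=np.arctan2(-e[0],e[1]); print('q0',q0,np.hypot(*e))
Q=np.linspace(q0,0.0,25); A=S+.097*np.c_[-np.sin(Q),np.cos(Q)]
D=np.diff(A,axis=0); print(np.round(np.c_[D[:,1],D[:,0]],4).tolist())
```

```text
loc [-0.0457 -0.0378  0.0116] F(x,y,n) 0.6757476214851597 -0.8219180344575808 5.0959473745191834 grip 0.01523011905786311 t 13.9333 rotdeg to tool [-0.102  -0.006  -0.0505]
q0 1.527411395603986 0.09633140307582733
[[0.0062, 0.0005], [0.0061, 0.0009], [0.006, 0.0012], [0.006, 0.0016], [0.0058, 0.002], [0.0057, 0.0024], [0.0055, 0.0027], [0.0054, 0.0031], [0.0051, 0.0034], [0.0049, 0.0037], [0.0047, 0.004], [0.0044, 0.0043], [0.0041, 0.0046], [0.0038, 0.0048], [0.0035, 0.0051], [0.0032, 0.0053], [0.0028, 0.0055], [0.0025, 0.0057], [0.0021, 0.0058], [0.0017, 0.0059], [0.0014, 0.006], [0.001, 0.0061], [0.0006, 0.0061], [0.0002, 0.0062]]
```

jog_arm(
  increments=[-0.001,0,0,0,0,0,0.9,0,0.0062,0.0005,0,0,0,0.9,0,0.0061,0.0009,0,0,0,0.9,0,0.006,0.0012,0,0,0,0.9,0,0.006,0.0016,0,0,0,0.9,0,0.0058,0.002,0,0,0,0.9,0,0.0057,0.0024,0,0,0,0.9,0,0.0055,0.0027,0,0,0,0.9,0,0.0054,0.0031,0,0,0,0.9,0,0.0051,0.0034,0,0,0,0.9,0,0,0,0,0,0,0.9],
)

```text
time_s: 14.85
tcp_pos: [0.588, -0.0116, 0.0707]
eef_rot: [0.654, 0.313, 0.339, -0.6]
wrist_force: [1.2, 1.4, -0.1]
grip_width: 0.015
```

```bash
python3 -c "
from h import *
st()"
```

```text
loc [-0.027   0.0147  0.0116] F(x,y,n) -1.143606560716713 1.2705204239546055 0.623255653464717 grip 0.014974909549989349 t 14.85 rotdeg to tool [-0.1874  0.0355 -0.0184]
```

Low forces; on the arc (r ≈ 0.096). Continue.

jog_arm(
  increments=[0,0.0049,0.0037,0,0,0,0.9,0,0.0047,0.004,0,0,0,0.9,0,0.0044,0.0043,0,0,0,0.9,0,0.0041,0.0046,0,0,0,0.9,0,0.0038,0.0048,0,0,0,0.9,0,0.0035,0.0051,0,0,0,0.9,0,0.0032,0.0053,0,0,0,0.9,0,0.0028,0.0055,0,0,0,0.9,0,0.0025,0.0057,0,0,0,0.9,0,0.0021,0.0058,0,0,0,0.9,0,0,0,0,0,0,0.9],
)

```text
time_s: 15.77
tcp_pos: [0.626, -0.0491, 0.099]
eef_rot: [0.653, 0.312, 0.339, -0.6]
wrist_force: [-3.7, 1.1, 2.1]
grip_width: 0.0151
```

```bash
python3 -c "
from h import *
st()"
```

```text
loc [0.0226 0.0494 0.0114] F(x,y,n) 0.02370884455193529 -3.610323175180494 2.4955371229572374 grip 0.01510139908653506 t 15.7667 rotdeg to tool [-0.1737  0.0557  0.0719]
```

jog_arm(
  increments=[0,0.001,0.0059,0,0,0,0.9,0,0.0008,0.006,0,0,0,0.9,0,0.0005,0.0061,0,0,0,0.9,0,0.0002,0.0061,0,0,0,0.9,0,0,0.002,0,0,0,0.9,0,0,0,0,0,0,0.9,0,0,0,0,0,0,0.9],
)

```text
time_s: 16.35
tcp_pos: [0.6323, -0.0699, 0.1141]
eef_rot: [0.654, 0.314, 0.338, -0.6]
wrist_force: [5.5, -1.5, -4.2]
grip_width: 0.0148
```

```bash
python3 -c "
from h import *
st()"
```

```text
loc [0.0487 0.0538 0.0116] F(x,y,n) -0.7708184682442278 5.350752148274233 -4.534940139752703 grip 0.014815050230335018 t 16.35 rotdeg to tool [-0.3076  0.08   -0.1536]
```

jog_arm(
  increments=[0,0,0.001,0,0,0,0.9,0,0,0.001,0,0,0,0.9,0,0,0,0,0,0,0.9,0,0,0,0,0,0,0.9],
)

```text
time_s: 16.68
tcp_pos: [0.6325, -0.071, 0.1148]
eef_rot: [0.654, 0.314, 0.338, -0.599]
wrist_force: [6.3, -1.0, -5.8]
grip_width: 0.0152
```

```bash
python3 -c "
from h import *
st()"
```

```text
loc [0.05   0.0539 0.0116] F(x,y,n) -2.0235391166341525 6.151199788150549 -5.659929041334191 grip 0.015239830434280349 t 16.6833 rotdeg to tool [-0.2794  0.0278 -0.1594]
```

jog_arm(
  increments=[0,0.001,0.001,0,0,0,0.9,0,0,0.001,0,0,0,0.9,0,0,0,0,0,0,0.9,0,0,0,0,0,0,0.9],
)

```text
time_s: 17.02
tcp_pos: [0.6327, -0.0724, 0.1159]
eef_rot: [0.654, 0.313, 0.339, -0.6]
wrist_force: [5.5, -0.2, -5.5]
grip_width: 0.0149
```

```bash
python3 -c "
from h import *
st()"
```

```text
loc [0.0518 0.054  0.0116] F(x,y,n) -2.5765962967892406 5.436074166905413 -4.852580201762676 grip 0.01491091955976171 t 17.0167 rotdeg to tool [-0.2025  0.0317 -0.0755]
```

jog_arm(
  increments=[0,0,0.001,0,0,0,0.9,0,0,0.001,0,0,0,0.9,0,0,0,0,0,0,0.9,0,0,0,0,0,0,0.9],
)

```text
time_s: 17.35
tcp_pos: [0.6329, -0.0741, 0.117]
eef_rot: [0.654, 0.313, 0.339, -0.6]
wrist_force: [6.0, -0.6, -5.5]
grip_width: 0.0151
```

```bash
python3 -c "
from h import *
st()"
```

```text
loc [0.0538 0.054  0.0116] F(x,y,n) -2.283026792927816 5.918844860173348 -5.15496214240758 grip 0.015059545176615882 t 17.35 rotdeg to tool [-0.2108  0.0334 -0.0824]
```

jog_arm(
  increments=[0.0005,0.001,0.001,0,0,0,0.9,0.0005,0,0.001,0,0,0,0.9,0,0,0.001,0,0,0,0.9,0,0,0,0,0,0,0.9,0,0,0,0,0,0,0.9],
)

```text
time_s: 17.77
tcp_pos: [0.6331, -0.0758, 0.118]
eef_rot: [0.654, 0.313, 0.34, -0.599]
wrist_force: [2.1, 4.4, -2.1]
grip_width: 0.0149
```

Run:
```python
from h import *
st(); im,d=bot.snapshot('wrist'); cv2.imwrite('pics/w7.png',im)
```

```text
loc [0.0557 0.0541 0.0114] F(x,y,n) -4.642679656003782 2.438916286829169 0.7388000996731152 grip 0.014869979359604608 t 17.7667 rotdeg to tool [-0.0731 -0.0637 -0.0293]
```

View pics/w7.png

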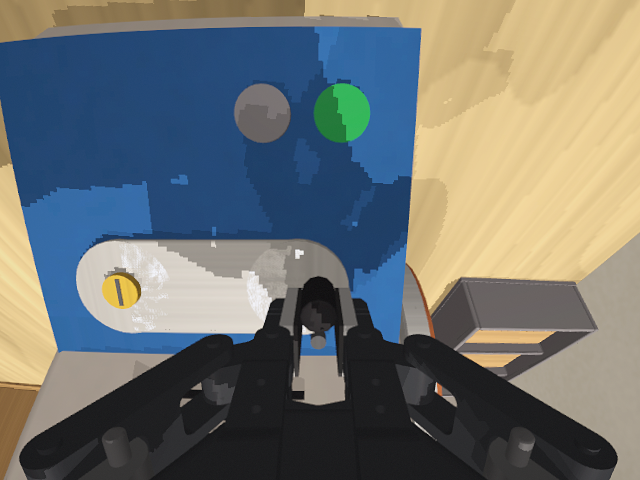

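jog_arm(
  increments=[0,0,0.001,0,0,0,0.9,0,0,0.001,0,0,0,0.9,0,0,0.001,0,0,0,0.9,0,0,0,0,0,0,0.9,0,0,0,0,0,0,0.9],
)

```text
time_s: 18.23
tcp_pos: [0.6331, -0.0759, 0.118]
eef_rot: [0.653, 0.314, 0.342, -0.598]
wrist_force: [1.8, 10.1, -4.7]
grip_width: 0.0151
```

```bash
python3 -c "
from h import *
st()"
```

```text
loc [0.0559 0.0541 0.0113] F(x,y,n) -10.819308947379337 2.705295309838681 1.7954343865631401 grip 0.015076259097521989 t 18.2333 rotdeg to tool [ 0.0305 -0.343  -0.0331]
```

jog_arm(
  increments=[0,0,-0.002,0,0,0,0.9,0,0,0,0,0,0,0.9,0,0,0,0,0,0,0.7,0,0,0,0,0,0,0.5,0,0,0,0,0,0,0.3,0,0,0,0,0,0,0,0,0,0,0,0,0,0,0,0,0,0,0,0,0,0,0,0,0,0,0,0,-0.02,0,0,0,0,0,0,-0.03,-0.01,0,0,0,0,0,-0.03,-0.01,-0.003,0,0,0,0,-0.03,-0.01,-0.003,0,0,0,0,-0.03,-0.01,-0.003,0,0,0,0,-0.01,-0.01,0,0,0,0,0,0,0,0,0,0,0,0,0,0,0,0,0,0,0,0,0,0,0,0,0,0],
)

```text
time_s: 19.73
tcp_pos: [0.5746, 0.0105, 0.2344]
eef_rot: [0.653, 0.312, 0.34, -0.6]
wrist_force: [0.9, -0.3, 0.8]
grip_width: 0.0855
```

```bash
python3 e.py w8 | grep -E "loc|screw"
python3 - <<'E'
from h import *
p,r,s=cur(); im=cv2.imread('pics/w8.png'); _,d=bot.snapshot('wrist'); P,u,v=pts('wrist',d); L=np.c_[tuple((P-ORG)@a for a in axes(AZ))]
k=(L[:,2]>.029)&(L[:,2]<.036)&(abs(L[:,1]-.053)<.02)&(abs(L[:,0]-.05)<.02); print('knob',k.sum(),L[k].mean(0),L[k].min(0),L[k].max(0))
pl=(L[:,2]>.003)&(L[:,2]<.0075)&(L[:,1]>-.03)&(L[:,1]<.03)&(L[:,0]<.085)&(L[:,0]>0)
A=L[pl]
for e,f in ((1,np.max),(0,np.min)):
    ys=np.arange(-.028,.03,.004); xs=[f(A[abs(A[:,1]-y)<.002,0]) for y in ys]; print('edge',np.round(xs,4),np.polyfit(ys,xs,1))
for n in ['scene','top']: bot.snapshot(n)
for q in ['offcut','tape_roll','glue_bottle','wall_model','balsa_frame','pencil_cup']:
    a=bot.look_for(q,'top'); print(q,a[0]['box'] if a else None)
cv2.imwrite('pics/top9.png',bot.snapshot('top')[0])
E
```

```text
loc [0.0479 0.0034 0.159 ] F(x,y,n) 0.7536985538585821 0.8298916371642701 0.4307889251395544 grip 0.08549517947161415 t 19.7333 rotdeg to tool [-0.0669  0.0358  0.1614]
screw 263 [ 0.0509 -0.0427  0.0082]
knob 262 [0.0513 0.0531 0.0311] [0.0438 0.0455 0.029 ] [0.0593 0.0605 0.0331]
edge [0.0754 0.0754 0.0753 0.0753 0.0754 0.0766 0.0766 0.0765 0.0766 0.0766
 0.0763 0.0766 0.0764 0.0766 0.0764] [0.0242 0.0761]
edge [0.0267 0.0269 0.0269 0.027  0.0267 0.0267 0.0268 0.0268 0.0269 0.0269
 0.0271 0.0269 0.027  0.0269 0.0271] [0.0035 0.0269]
offcut [427.0, 189.1, 471.4, 228.0]
tape_roll [347.2, 297.6, 380.9, 329.1]
glue_bottle [316.2, 163.9, 333.4, 189.1]
wall_model [226.6, 232.5, 238.8, 276.6]
balsa_frame [176.0, 284.8, 215.0, 358.4]
pencil_cup [277.5, 163.4, 296.2, 194.9]Traceback (most recent call last):
  File "e.py", line 8, in <module>
    pit=near&(L[:,2]<-.008)&(abs(L[:,1])<.07)&(L[:,0]>0)&(L[:,0]<.085); print('pit',np.percentile(L[pit],[1,99],axis=0))
                                                                                    ~~~~~~~~~~~~~^^^^^^^^^^^^^^^^^^^^^^
    return _quantile_unchecked(
        a, q, axis, out, overwrite_input, method, keepdims, weights)
    return _ureduce(a,
                    func=_quantile_ureduce_func,
    ...<5 lines>...
                    overwrite_input=overwrite_input,
                    method=method)
    r = func(a, **kwargs)
    result = _quantile(arr,
                       quantiles=q,
    ...<2 lines>...
                       out=out,
                       weights=wgt)
    slices_having_nans = np.isnan(arr[-1, ...])
                                  ~~~^^^^^^^^^
IndexError: index -1 is out of bounds for axis 0 with size 0
```

View pics/w8.png

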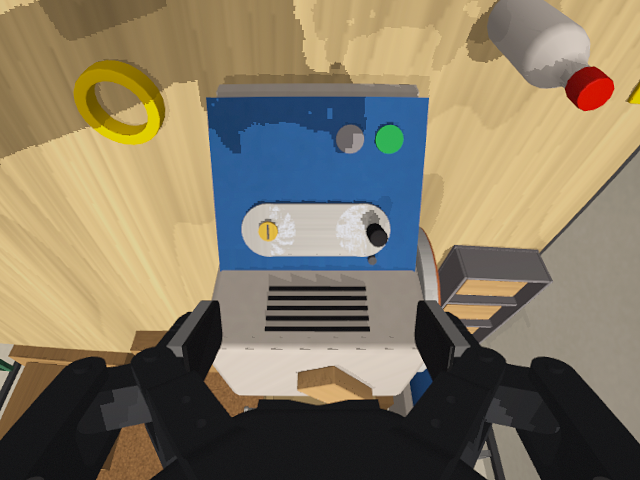

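```bash
python3 -c "
from bench import bot
print(bot.job_done())"
```

```text
the job is handed in; nothing more can be done
None
```

The reset is done and the job is handed in, at about 20 s on the robot's clock. I swung the cover aside by its knob to about 1.52 rad, pressed the red button with shut fingers, then swung the cover back home and backed off.

- **Port clear:** the picture taken with the cover open showed the whole port uncovered before I pressed.
- **Button:** at 20 mm below the console face the last 0.5 mm command moved the tip only 0.1 mm. The force had climbed from 5 to 8.9 N, so the button had reached its end.
- **Cover home:** on closing it stalled against its stop at about 11 N. With the gripper open and clear, I measured its angle from knob and screw as about 0 (-0.004 rad). One plate-edge fit agreed (0.0035). The other gave 0.024 because of a 1 mm step in its depth readings.
- **Other things:** the offcut, tape roll, glue bottle and balsa frame are within a few pixels of their first positions in the top view. The wall model and pencil cup boxes came out cut short, probably because the arm hid part of them. The arm was never near either one.

While opening, the tool's position and the camera's position of the knob disagreed by up to 10 mm along the slope. The side force there reached about 9 N. I put this down to the knob slipping in the pads, though the sign of the force did not fit that. Closing followed the camera-measured pivot with lower side forces, up to about 6 N.

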